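# Seat a bearing housing against the datum rail and the blue stop

## Task

On the dark inspection plate, push the aluminium bearing housing along the plate until its long side lies flush along the steel rail and its end touches the blue stop. Only push it with the fingers: do not pick it up, and do not run it into the grey stop. Leave the pin gauge, the ring gauge and everything else on the bench where they stand, and finish with the fingers clear of the housing.

Things in the scene. Friction and masses are not known exactly. Their poses are not given: they have to be found in the camera images.
- plate: Dark granite inspection plate, fixed, 260 (x) x 340 (y) x 40 mm high; its place and yaw vary. Origin at the centre of its underside; its working top is at z = +40 mm in its own frame. A straight steel rail 20 mm thick and 22 mm high stands on it near its far (+x) edge, over its whole length; the face of the rail that looks at the robot (to -x) is at x = +85 mm and runs along the plate's y.
- rail_face (a point): The middle of the foot of the rail's face that looks at the robot, on the working top (plate x +85, y 0, z +40 mm). Axes as the plate.
- housing: The part to push: aluminium block 50 (its x) x 110 (its y, long) x 30 mm high, with a round boss 36 mm across and 12 mm high with a brass insert in the middle of its top. About 0.45 kg (varies from 0.3 to 0.65), slides freely on the plate. Origin at the centre of its underside, z up. It starts askew on the middle part of the plate, nearer the robot than the rail. Seated, its centre is 25 mm from the rail's face.
- housing_center (a point): Centre of the housing's block, 15 mm above its underside.
- stop_blue: Blue stop, fixed on the plate against the rail: block 50 (x) x 24 (y) x 26 mm high, axes as the plate, origin at the centre of its underside, 60 mm to +x of the plate's centre. It stands towards the plate's +y end or its -y end (varies), 123 to 150 mm from the plate's middle. Seated, the housing's centre is 67 mm from the stop's origin along the plate's y, on the side of the plate's middle.
- stop_grey: Grey stop of the same size and kind at the other end of the rail, fixed; not to be used.
- pin_center (a point): Middle of a steel pin gauge standing on the plate near one of its two corners next to the robot: 48 mm high, 22 mm across at the foot. Leave alone.
- ring_center (a point): Middle of a brass ring gauge lying on the plate near the other corner next to the robot: 42 mm across, 16 mm high. Leave alone.
- driver_center (a point): Screwdriver lying on the bench to the left of the plate. Leave alone.
- caliper_center (a point): Steel caliper, 200 mm long, lying on the bench to the right. Leave alone.
- jar_center (a point): Jar with a blue cap, 56 mm across and 70 mm high, on the bench to the left. Leave alone.
- wipes_center (a point): Can, 68 mm across and 110 mm high, on the bench to the right. Leave alone.

How it is judged:
At the end, for the whole second after the job is handed in: The housing stands flat on the plate, at rest, its long side along the rail within 0.03 rad and within 3 mm of the rail's face (centre 22 to 28 mm from it), its end within 3 mm of the blue stop (centre at most 70 mm from the stop's origin along the plate) (x of housing_center in the frame of rail_face between -0.028 and -0.022 m and angle between the y axis of housing and the y axis of plate, either way round below 0.03 rad and y of housing_center in the frame of stop_blue between -0.07 and 0.07 m and z of housing_center in the frame of plate between 0.052 and 0.058 m and angle between housing's own z axis and vertical below 0.04 rad and linear speed of housing below 0.01 m/s); the robot touches nothing.
It fails at once if the housing was lifted off the plate or tipped (z of housing_center in the frame of plate above 0.063 m or angle between housing's own z axis and vertical above 0.2 rad).
It fails at once if the housing was pushed off the plate (z of housing_center in the frame of plate below 0.045 m).
It fails at once if the housing was pushed against the grey stop (contact force between housing and stop_grey above 1 N).
It fails at once if a bystander was disturbed (distance of any of pin_center, ring_center, driver_center, caliper_center, jar_center, wipes_center from where it was at the start of the episode above 0.012 m).
It also fails if it takes over 58 s, if anything falls off the work surface, if the arm or the gripper's body presses on something with over 40 N, if the wrist force passes 120 N, or if a joint passes its speed limit or range.

## Robot

A 7-joint arm with a two-finger parallel gripper is mounted at the origin on the work surface. World frame = base frame: x ahead of the robot, y to its left, z up, the work surface at z = 0. Lengths are in m, angles in rad, forces in N, time in s.
With the tool pointing down it reaches from about 0.425 to 0.875 m from the base axis. Payload 9.9 kg.
Tool frame: the origin (TCP) lies at the very end of the fingers, on their centre line; the grasp point (between the pads) lies 19 mm behind it (ctrl.hold_point_z is the distance from the TCP to the grasp point, in m); z points along the fingers, x is the direction in which the jaws open and shut, and the axes are right-handed (so a half turn about z gives the same grasp; the last joint's range is limited). The gripper opens to 85 mm and grips with 20 to 120 N. Pads are 22 mm wide; open, the fingers measure 114 mm over their backs; the gripper's body (76 mm by 85 mm) begins 54 mm behind the grasp point. The pads swing forward as they close: fully open they stand 13 mm farther back than shut.
Start: joints at [1.23, 0.576, 0.025, 1.437, -0.015, 1.129, -0.057], TCP at [0.171, -0.653, 0.231] pointing down, gripper open.
Joint ranges: [-2.76, 2.76], [-0.34, 2.15], [-1.52, 1.57], [0.19, 2.46], [-1.09, 4.23], [0.17, 1.99], [-2.82, 2.82]. Speed limits (rad/s): [2.22, 2.22, 3.01, 3.01, 3.14, 3.14, 3.14].

## Interface

Orientations are given as a 3x3 rotation matrix whose columns are the frame's x, y, z axes.
In Python, from bench import readout, cams, ctrl gives the robot as it stands.
- The arm moves only by the tool carry_out, never from a script. Its argument "motion" is text: rows parted by semicolons, each of 4 numbers parted by spaces: the shift along the tool's x, y, z in mm, then the turn about the tool's z in degrees. In form: x y z turn; .... A call has 1 to 10 rows; each row shifts and turns the commanded pose from where the row before left it, along the tool's axes as they then stand; what a row does not reach is not made up. A row lasts 1/10 s, in which the tool goes at most 50 mm and 8.59 degrees, less where a joint would pass 70% of its speed; a pose out of reach is approached as far as the arm can. A call is refused whole if a number of a shift passes 50 or a number of a turn 8.59, either way. A call with a gripper value outside its range is refused whole. "gripper" is the gripper command: -1 is shut, 1 is fully open, values between are in proportion, set as the call begins (left out, the last holds). The fingers move at their own pace and stop on an object; the grip force is fixed at half the most. Time passes only in rows, so rows that do not move let the fingers close. It gives the time, the measured TCP pose, the force and the opening at its end, in the units of the state.
- readout.state(): the state, without advancing time (a new reading comes with each control period).
- cams.read_camera(name): name is "side" or "top" or "wrist"; returns a dict with "image" (384x512x3 uint8, red, green, blue), "fov_y" (degrees; the focal length in pixels is half the picture's height over the tangent of half this angle, whatever the lens; pixels are square), "cx", "cy" (the principal point, pixels), "R" (3x3) and "t" (3): a world point X has camera coordinates R X + t; the wrist camera has in their place "mount" (4x4, takes a point from camera to tool coordinates, whose origin is the TCP and whose axes are the tool frame's). Camera axes: x right, y down, z forward; pixel columns grow to the right and rows downward; lengths in m; the calibration is good to about 2 mm. The wrist camera is an equidistant fisheye: a pixel r from the principal point sees the ray r / f radians off the axis. A picture is of the moment at which its call begins: read the wrist's pose just before it. There is no depth.
- ctrl.hand_in(): hands the job in, once; it reports no verdict.
The state is a dict: "time": time; "qpos": joint angles; "qd": joint speeds; "joint_torque": joint torques, N m; "tcp_pos": TCP position; "ee_rot": TCP orientation; "wrist_force": force on the tool from outside, world axes, zero at the start; "wrist_torque": the same for the moment, N m; "gripper_width": finger opening in m.
Only numpy, scipy, OpenCV 4.12 (cv2) and the standard library are available. Lean on these libraries where they do the work, as an engineer would, in place of code of your own. Each camera call takes 0.05 s, during which the arm holds its last target.

## Working session

There is one attempt and no reset: what is moved stays moved. The work goes in short steps, Python scripts to look and compute and a tool call to move; the robot and the scene stay as the last step left them, time stands still between calls to the robot, and variables do not carry over. Pictures are saved under pics/ and viewed, and the job is handed in when it is done.

Besides the shell and the picture viewer there is one more tool, called after ">>>" by a JSON object that holds its "method" and its "body". carry_out: Moves the arm, as the interface text tells. Its arguments: {"type":"object","properties":{"motion":{"type":"string"},"gripper":{"type":"number"}},"required":["motion"]}

```bash
mkdir -p pics; ls
python3 - <<'E'
from bench import readout,cams,ctrl
import cv2,numpy as np
s=readout.state();print({k:np.round(v,3).tolist() for k,v in s.items()})
for n in("side","top","wrist"):
    c=cams.read_camera(n);cv2.imwrite(f"pics/{n}0.png",c["image"][:,:,::-1]);print(n,{k:np.round(v,4).tolist() for k,v in c.items() if k!="image"})
E
```

```text
pics
{'time': 0.0, 'qpos': [1.23, 0.577, 0.025, 1.438, -0.015, 1.129, -0.056], 'qd': [-0.002, -0.001, -0.001, 0.0, -0.001, -0.001, 0.002], 'joint_torque': [-0.0, -76.578, 2.25, -28.597, 0.015, 0.013, 0.0], 'tcp_pos': [0.171, -0.652, 0.23], 'ee_rot': [[0.254, -0.967, -0.001], [-0.967, -0.254, 0.002], [-0.002, 0.0, -1.0]], 'wrist_force': [-0.02, -0.419, -0.221], 'wrist_torque': [-0.026, 0.002, -0.024], 'gripper_width': 0.085}
side {'fov_y': 57.2203, 'cx': 248.8696, 'cy': 194.3886, 'R': [[0.8407, -0.5414, 0.0108], [-0.395, -0.6268, -0.6716], [0.3704, 0.5604, -0.7408]], 't': [-0.4633, 0.2746, 0.8406]}
top {'fov_y': 46.918, 'cx': 254.3654, 'cy': 190.0579, 'R': [[-0.0615, -0.9981, -0.0031], [-0.9755, 0.0608, -0.2116], [0.2114, -0.01, -0.9773]], 't': [0.039, 0.555, 1.4508]}
wrist {'fov_y': 65.7065, 'cx': 252.0429, 'cy': 190.8431, 'mount': [[1.0, 0.0002, 0.0004, 0.0006], [-0.0003, 0.9527, 0.304, -0.0782], [-0.0003, -0.304, 0.9527, -0.1429], [0.0, 0.0, 0.0, 1.0]]}
```

View pics/side0.png

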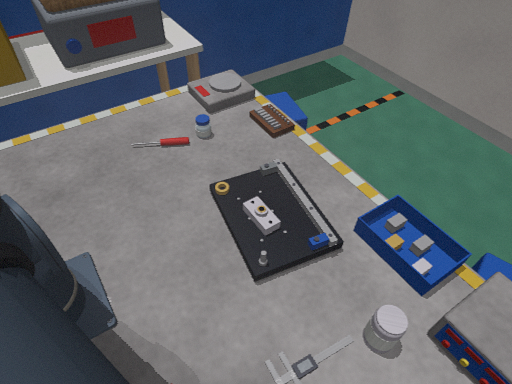

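View pics/top0.png

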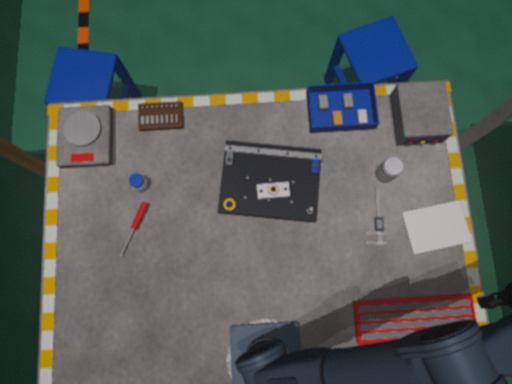

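The top view shows the plate at about (219–322, 142–221). The blue stop is at its right (−y) end at (316,166), the ring is at (229,204), the pin at (310,210), and the housing at (273,190). Next I'll measure these by masks.

```bash
cat > h.py <<'E'
import cv2,numpy as np
from bench import readout,cams,ctrl
def f(c): return 192/np.tan(np.radians(c["fov_y"])/2)
def ray2plane(c,uv,z):
    uv=np.atleast_2d(np.asarray(uv,float));d=np.c_[(uv[:,0]-c["cx"])/f(c),(uv[:,1]-c["cy"])/f(c),np.ones(len(uv))]
    R=np.array(c["R"]);t=np.array(c["t"]);C=-R.T@t;D=d@R
    return C+D*((z-C[2])/D[:,2])[:,None]
def proj(c,X):
    p=np.atleast_2d(X)@np.array(c["R"]).T+np.array(c["t"]);return p[:,:2]/p[:,2:]*f(c)+[c["cx"],c["cy"]]
E
python3 - <<'E'
from h import *
for n,(x0,y0,x1,y1) in dict(side=(195,145,355,290),top=(205,130,335,230)).items():
    c=cams.read_camera(n);im=c["image"]
    b=cv2.resize(im[y0:y1,x0:x1],None,fx=5,fy=5,interpolation=cv2.INTER_CUBIC);b=b[:600,:800]
    cv2.imwrite(f"pics/{n}z.png",b[:,:,::-1]);cv2.imwrite(f"{n}_raw.png",im[:,:,::-1])
E
```

```text
(no output)
```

View pics/sidez.png

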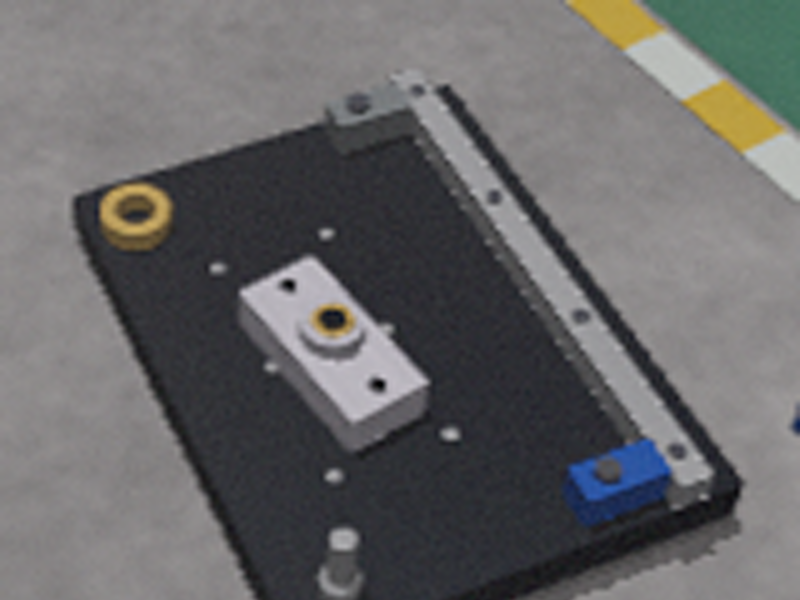

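View pics/topz.png

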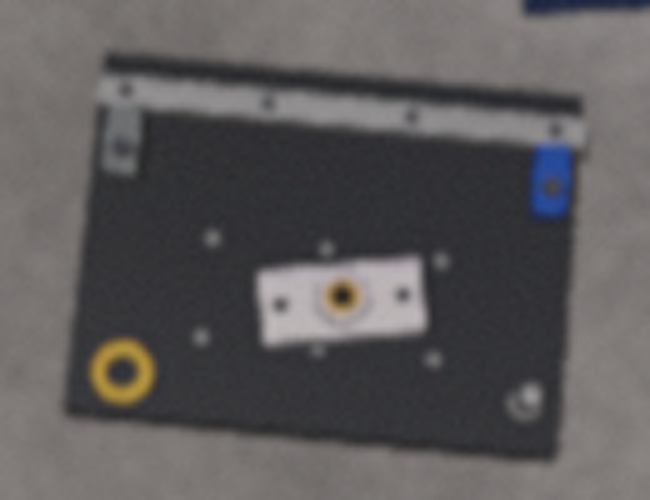

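Run:
```python
from h import *
c=cams.read_camera("top");im=c["image"];g=im.astype(int);hsv=cv2.cvtColor(im,cv2.COLOR_RGB2HSV)
def q(P): return np.c_[205+(np.array(P)[:,0]-2)/5,130+(np.array(P)[:,1]-2)/5]
# plate corners (far-left, far-right, near-right, near-left) at z=.04
pl=ray2plane(c,q([[106,54],[582,99],[556,460],[66,414]]),.04);print("plate",pl.round(4),[np.linalg.norm(pl[i]-pl[(i+1)%4]).round(4) for i in range(4)])
# rail ends on top z=.062 : back-left, back-right, front-right, front-left
rl=ray2plane(c,q([[98,76],[586,118],[582,150],[96,104]]),.062);print("rail",rl.round(4),np.linalg.norm(rl[0]-rl[1]),np.linalg.norm(rl[0]-rl[3]))
lab,n=None,None
m=((hsv[...,2]>130)&(hsv[...,1]<60)).astype(np.uint8);mm=np.zeros_like(m);mm[178:202,253:294]=m[178:202,253:294]
mm=cv2.morphologyEx(mm,cv2.MORPH_CLOSE,np.ones((9,9)))
mm=cv2.morphologyEx(mm,cv2.MORPH_OPEN,np.ones((5,5)))
k=max(cv2.findContours(mm,0,1)[0],key=cv2.contourArea)
ys,xs=np.nonzero(mm);W=ray2plane(c,np.c_[xs,ys],.07)[:,:2]
ctr,sz,ang=cv2.minAreaRect((W*1000).astype(np.float32));print("housing rect",ctr,sz,ang)
w=W-W.mean(0);u,s,v=np.linalg.svd(w,full_matrices=False);print("mean",W.mean(0),"dir",v[0],np.degrees(np.arctan2(-v[0][0]*np.sign(v[0][1]),abs(v[0][1]))))
for nm,P,z in(("blue",[[534,146],[572,148],[570,216],[532,214]],.066),("housing",[[257,270],[420,257],[427,329],[265,346]],.07)):
    p=ray2plane(c,q(P),z);print(nm,p.round(4),p.mean(0))
br=q([[122,371],[342,295]]);print("ring",ray2plane(c,br[:1],.056),"insert",ray2plane(c,br[1:],.082))
print("pin top",ray2plane(c,q([[531,393]]),.088))
# side
c=cams.read_camera("side")
def q(P): return np.c_[195+(np.array(P)[:,0]-2)/5,145+(np.array(P)[:,1]-2)/5]
p=ray2plane(c,q([[240,293],[311,257],[430,383],[352,426]]),.07);print("side housing",p.round(4),p.mean(0),[np.linalg.norm(p[i]-p[(i+1)%4]).round(4) for i in range(4)])
p=ray2plane(c,q([[568,465],[651,440],[670,472],[585,502]]),.066);print("side blue",p.round(4),p.mean(0))
print("side rail top front edge",ray2plane(c,q([[390,74],[672,495]]),.062),ray2plane(c,q([[75,200],[445,90],[742,483]]),.04),"insert",ray2plane(c,q([[333,319]]),.082),"ring",ray2plane(c,q([[137,213]]),.056),"pin",ray2plane(c,q([[344,540]]),.088))
```

```text
plate [[ 0.7466  0.0944  0.04  ]
 [ 0.6924 -0.2392  0.04  ]
 [ 0.4379 -0.1976  0.04  ]
 [ 0.4903  0.1341  0.04  ]] [np.float64(0.338), np.float64(0.2579), np.float64(0.3358), np.float64(0.2594)]
rail [[ 0.7234  0.0996  0.062 ]
 [ 0.6718 -0.2369  0.062 ]
 [ 0.649  -0.232   0.062 ]
 [ 0.7032  0.102   0.062 ]] 0.34043917533998397 0.02039523695816178
housing rect (551.7181396484375, -58.015357971191406) (50.94892501831055, 108.62689971923828) 1.2927898168563843
mean [ 0.55171204 -0.05843629] dir [-0.01103633  0.9999391 ] 0.6323482292237298
blue [[ 0.6528 -0.1985  0.066 ]
 [ 0.6498 -0.2245  0.066 ]
 [ 0.6016 -0.2187  0.066 ]
 [ 0.6047 -0.1928  0.066 ]] [ 0.6272106  -0.20864645  0.066     ]
housing [[ 0.5761 -0.0022  0.07  ]
 [ 0.5783 -0.1135  0.07  ]
 [ 0.5281 -0.1144  0.07  ]
 [ 0.5233 -0.0043  0.07  ]] [ 0.55145763 -0.05862205  0.07      ]
ring [[0.51474615 0.09354204 0.056     ]] insert [[ 0.55257636 -0.05804813  0.082     ]]
pin top [[ 0.47708083 -0.17815267  0.088     ]]
side housing [[ 0.525  -0.0069  0.07  ]
 [ 0.5733 -0.0055  0.07  ]
 [ 0.577  -0.1145  0.07  ]
 [ 0.5257 -0.1157  0.07  ]] [ 0.55026372 -0.06064966  0.07      ] [np.float64(0.0484), np.float64(0.1091), np.float64(0.0513), np.float64(0.1088)]
side blue [[ 0.6077 -0.1935  0.066 ]
 [ 0.6545 -0.2044  0.066 ]
 [ 0.6494 -0.2251  0.066 ]
 [ 0.6005 -0.2159  0.066 ]] [ 0.62802132 -0.20971466  0.066     ]
side rail top front edge [[ 0.70613492  0.10332025  0.062     ]
 [ 0.64316597 -0.23470494  0.062     ]] [[ 0.49359702  0.13153186  0.04      ]
 [ 0.74261673  0.09104761  0.04      ]
 [ 0.69312393 -0.23961283  0.04      ]] insert [[ 0.55218004 -0.0581933   0.082     ]] ring [[0.51307538 0.08859673 0.056     ]] pin [[ 0.47557434 -0.18029257  0.088     ]]
```

>>> {"method": "carry_out", "body": {"motion": "0 0 0 8;0 0 0 8;0 0 0 7.7;0 0 0 0;0 0 0 0", "gripper": 1}}

```text
time: 0.85
tcp_pos: [0.1716, -0.6528, 0.2313]
ee_rot: [[-0.152, -0.988, -0.0], [-0.988, 0.152, 0.0], [0.0, 0.0, -1.0]]
wrist_force: [1.0, -0.8, -0.2]
gripper_width: 0.0855
```

```bash
cat >> h.py <<'E'
C=np.array([.5918,-.0521]);a=np.radians(-9.0);ex=np.array([np.cos(a),np.sin(a)]);ey=np.array([-np.sin(a),np.cos(a)])
def W(x,y,z): return np.r_[C+x*ex+y*ey,z]
def P(w): d=np.asarray(w)[:2]-C;return np.array([d@ex,d@ey])
def go(x,y,z):
    s=readout.state();R=np.array(s["ee_rot"]);d=R.T@(W(x,y,z)-s["tcp_pos"])*1000
    print("t",s["time"],"tcp plate",P(s["tcp_pos"]).round(4),s["tcp_pos"][2].round(4) if hasattr(s["tcp_pos"],'dtype') else s["tcp_pos"][2],"xang",np.degrees(np.arctan2(R[1,0],R[0,0])).round(2),"F",np.round(s["wrist_force"],1),"w",round(float(s["gripper_width"]),4));print("tool delta mm",d.round(1))
E
python3 -c "
from h import *
go(-.098,-.0126,.15)"
```

```text
t 0.85 tcp plate [-0.3211 -0.659 ] 0.2313 xang -98.74 F [ 1.  -0.8 -0.2] w 0.0855
tool delta mm [-645.4 -226.    81.2]
```

>>> {"method": "carry_out", "body": {"motion": "-40 -14 0 0.25;-40 -14 0 0;-40 -14 0 0;-40 -14 0 0;-40 -14 0 0;-40 -14 0 0;-40 -14 0 0;-40 -14 0 0;-40 -14 0 0;-40 -14 0 0"}}

```text
time: 1.85
tcp_pos: [0.3743, -0.279, 0.2316]
ee_rot: [[-0.157, -0.988, 0.001], [-0.988, 0.157, -0.001], [0.0, -0.001, -1.0]]
wrist_force: [1.8, 0.2, 0.5]
gripper_width: 0.0853
```

>>> {"method": "carry_out", "body": {"motion": "-40 -14 0 0;-40 -14 0 0;-40 -14 0 0;-40 -14 0 0;-40 -14 0 0;-40 -14 0 0;0 0 0 0;0 0 0 0;0 0 0 0"}}

```text
time: 2.75
tcp_pos: [0.4946, -0.0581, 0.2313]
ee_rot: [[-0.16, -0.987, -0.0], [-0.987, 0.16, -0.001], [0.001, 0.0, -1.0]]
wrist_force: [0.4, -0.5, 1.1]
gripper_width: 0.0852
```

```bash
python3 -c "
from h import *
go(-.098,-.0126,.15)
for n in ('wrist','side'):
  c=cams.read_camera(n);cv2.imwrite(f'pics/{n}1.png',c['image'][:,:,::-1])"
```

```text
t 2.75 tcp plate [-0.0951 -0.0212] 0.2313 xang -99.21 F [ 0.4 -0.5  1.1] w 0.0852
tool delta mm [-8.6  3.  81.3]
```

View pics/wrist1.png

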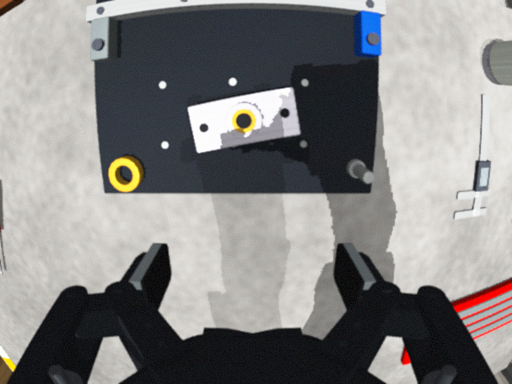

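The wrist view shows the plate's near edge level, from (105,193) to (371,193). The housing is tilted about 10° at (244,120), and the fingers are well clear of the ring (126,174) and the pin (360,171). I'll cross-check the yaw with the wrist camera.

```bash
cat >> h.py <<'E'
def wray(c,s,uv,z):
    uv=np.atleast_2d(np.asarray(uv,float))-[c["cx"],c["cy"]];r=np.hypot(*uv.T);th=r/f(c)
    d=np.c_[uv/r[:,None]*np.sin(th)[:,None],np.cos(th)]
    M=np.array(c["mount"]);R=np.array(s["ee_rot"]);D=d@M[:3,:3].T@R.T;o=R@M[:3,3]+s["tcp_pos"]
    return o+D*((z-o[2])/D[:,2])[:,None]
E
python3 - <<'E'
from h import *
s=readout.state();c=cams.read_camera("wrist")
for n,uv,z in(("near corners",[[105,193],[371.5,193]],.04),("housing top",[[187.5,104],[294,88],[300.5,136],[196.5,153]],.07),("insert",[[244,121]],.082),("rail front top",[[89,20],[384,14]],.062),("ring",[[126,174]],.056),("blue near top",[[357,54],[381,56]],.066)):
    w=wray(c,s,uv,z);print(n,w.round(4)[:,:2].tolist(),[P(q).round(4).tolist() for q in w])
E
```

```text
near corners [[0.4944, 0.1331], [0.4397, -0.2015]] [[-0.1252, 0.1677], [-0.1269, -0.1714]]
housing top [[0.5789, -0.0058], [0.5769, -0.1154], [0.5267, -0.1151], [0.5266, -0.0052]] [[-0.02, 0.0437], [-0.0049, -0.0649], [-0.0544, -0.0724], [-0.0717, 0.0361]]
insert [[0.5518, -0.0604]] [[-0.0382, -0.0144]]
rail front top [[0.7061, 0.0953], [0.6522, -0.2324]] [[0.0898, 0.1635], [0.0879, -0.1686]]
ring [[0.5161, 0.0875]] [[-0.0966, 0.126]]
blue near top [[0.6064, -0.1895], [0.6029, -0.2176]] [[0.036, -0.1334], [0.0369, -0.1617]]
```

>>> {"method": "carry_out", "body": {"motion": "-3 2 30 0;-3 1 30 0;-1 0 30 0;0 0 30 0;0 0 30 0;0 0 20 0;0 0 10 0;0 0 4 0;0 0 0 0;0 0 0 0"}}

```text
time: 3.9
tcp_pos: [0.4939, -0.0498, 0.0482]
ee_rot: [[-0.161, -0.987, 0.001], [-0.987, 0.161, -0.0], [-0.0, -0.001, -1.0]]
wrist_force: [-0.1, -0.3, -1.5]
gripper_width: 0.0851
```

```bash
python3 -c "
from h import *
go(-.098,-.0126,.046)
c=cams.read_camera('side');cv2.imwrite('pics/s2.png',cv2.resize(c['image'][100:290,150:370],None,fx=3,fy=3)[:,:,::-1])
c=cams.read_camera('wrist');cv2.imwrite('pics/w2.png',c['image'][:,:,::-1])"
```

```text
t 3.9 tcp plate [-0.0971 -0.0131] 0.0482 xang -99.25 F [-0.1 -0.3 -1.5] w 0.0851
tool delta mm [-0.5  0.9  2.2]
```

View pics/s2.png

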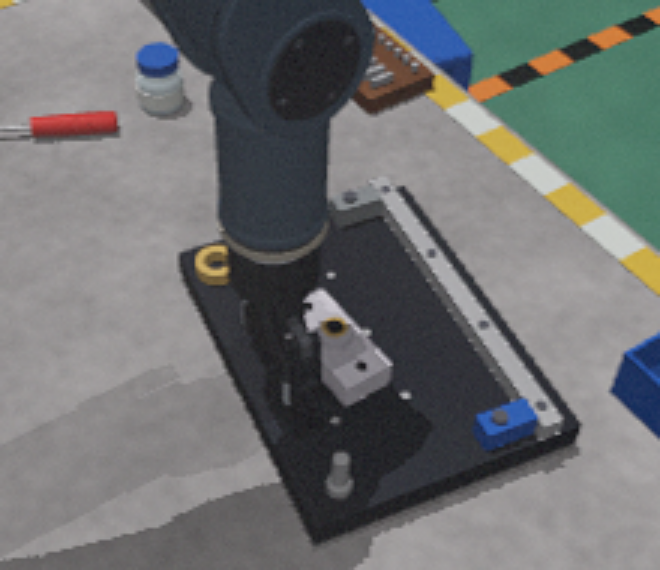

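View pics/w2.png

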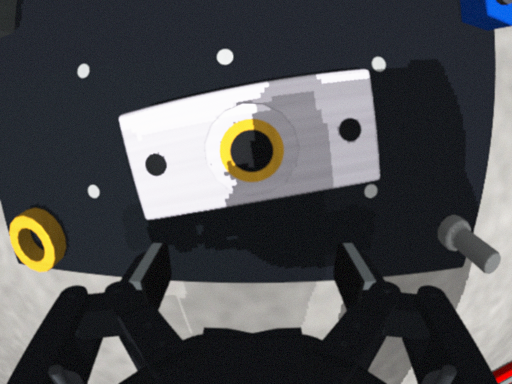

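>>> {"method": "carry_out", "body": {"motion": "0 0 5 0;0 -5 0 0;0 -5 0 0;0 -5 0 0;0 -5 0 0;0 -5 0 0;0 -5 0 0;0 -5 0 0;0 -5 0 0;0 0 0 0"}}

```text
time: 5.0
tcp_pos: [0.5338, -0.0564, 0.0423]
ee_rot: [[-0.161, -0.987, 0.001], [-0.987, 0.161, -0.0], [0.0, -0.001, -1.0]]
wrist_force: [0.7, 0.0, 0.1]
gripper_width: 0.0854
```

```bash
python3 -c "
from h import *
go(-.0,-.0126,.043)
c=cams.read_camera('wrist');cv2.imwrite('pics/w3.png',c['image'][:,:,::-1])"
```

```text
t 5.0 tcp plate [-0.0567 -0.0133] 0.0423 xang -99.26 F [0.7 0.  0.1] w 0.0854
tool delta mm [ -1.  -56.7  -0.6]
```

View pics/w3.png

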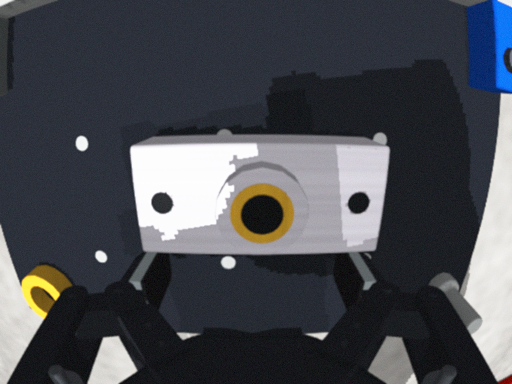

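The housing has squared up against both fingers: its near edge is level from (145,250) to (375,250). I'll keep pushing toward the rail.

>>> {"method": "carry_out", "body": {"motion": "0 -8 0 0;0 -8 0 0;0 -8 0 0;0 -8 0 0;0 -8 0 0;0 -8 0 0;0 -8 0 0;0 -8 0 0;0 -5 0 0;0 0 0 0"}}

```text
time: 6.05
tcp_pos: [0.6021, -0.0673, 0.0424]
ee_rot: [[-0.161, -0.987, 0.002], [-0.987, 0.161, -0.0], [-0.0, -0.002, -1.0]]
wrist_force: [0.1, 0.2, 0.4]
gripper_width: 0.0853
```

```bash
python3 -c "
from h import *
go(.024,-.0126,.043)
c=cams.read_camera('wrist');cv2.imwrite('pics/w4.png',c['image'][:,:,::-1])"
```

```text
t 6.05 tcp plate [ 0.0126 -0.0134] 0.0424 xang -99.24 F [0.1 0.2 0.4] w 0.0853
tool delta mm [ -0.8 -11.4  -0.6]
```

View pics/w4.png

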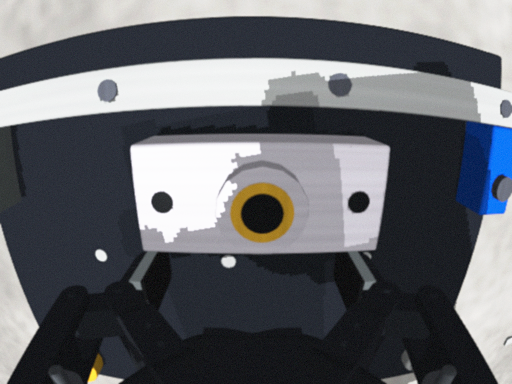

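>>> {"method": "carry_out", "body": {"motion": "0 -2 0 0;0 -2 0 0;0 -2 0 0;0 -2 0 0;0 -1 0 0;0 0 0 0"}}

```text
time: 6.7
tcp_pos: [0.6099, -0.0686, 0.0423]
ee_rot: [[-0.161, -0.987, 0.0], [-0.987, 0.161, 0.0], [-0.0, -0.0, -1.0]]
wrist_force: [-3.1, 1.1, 3.5]
gripper_width: 0.0856
```

>>> {"method": "carry_out", "body": {"motion": "0 -1 0 0;0 0 0 0"}}

```text
time: 6.9
tcp_pos: [0.6108, -0.0687, 0.0423]
ee_rot: [[-0.16, -0.987, 0.0], [-0.987, 0.16, 0.0], [-0.0, -0.0, -1.0]]
wrist_force: [-3.6, 0.2, 2.3]
gripper_width: 0.0853
```

>>> {"method": "carry_out", "body": {"motion": "0 -1 0 0;0 0 0 0"}}

```text
time: 7.1
tcp_pos: [0.6119, -0.0689, 0.0423]
ee_rot: [[-0.161, -0.987, 0.0], [-0.987, 0.161, -0.0], [-0.0, -0.0, -1.0]]
wrist_force: [-3.6, 0.8, 2.0]
gripper_width: 0.0854
```

>>> {"method": "carry_out", "body": {"motion": "0 -1 0 0;0 0 0 0"}}

```text
time: 7.3
tcp_pos: [0.6129, -0.0691, 0.0423]
ee_rot: [[-0.161, -0.987, 0.0], [-0.987, 0.161, -0.0], [-0.0, -0.0, -1.0]]
wrist_force: [-2.9, 0.4, 2.3]
gripper_width: 0.0854
```

>>> {"method": "carry_out", "body": {"motion": "0 -1 0 0;0 0 0 0"}}

```text
time: 7.5
tcp_pos: [0.6139, -0.0692, 0.0423]
ee_rot: [[-0.161, -0.987, 0.0], [-0.987, 0.161, 0.0], [-0.0, -0.0, -1.0]]
wrist_force: [-3.3, 0.5, 2.8]
gripper_width: 0.0853
```

>>> {"method": "carry_out", "body": {"motion": "0 -1 0 0;0 0 0 0"}}

```text
time: 7.7
tcp_pos: [0.6149, -0.0694, 0.0423]
ee_rot: [[-0.161, -0.987, 0.0], [-0.987, 0.161, 0.0], [-0.0, -0.0, -1.0]]
wrist_force: [-2.8, 0.2, 1.3]
gripper_width: 0.0855
```

```bash
python3 -c "
from h import *
go(.024,-.0126,.043)
c=cams.read_camera('wrist');cv2.imwrite('pics/w5.png',c['image'][:,:,::-1])"
```

```text
t 7.7 tcp plate [ 0.0255 -0.0135] 0.0423 xang -99.24 F [-2.8  0.2  1.3] w 0.0855
tool delta mm [-0.9  1.5 -0.7]
```

View pics/w5.png

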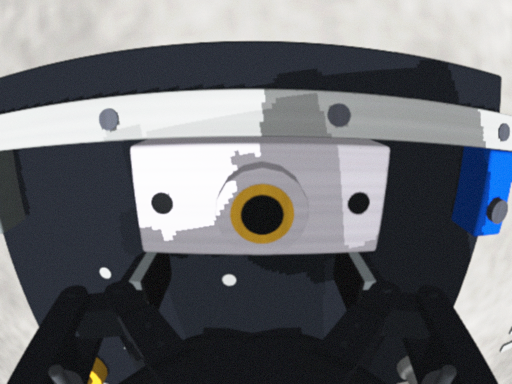

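>>> {"method": "carry_out", "body": {"motion": "0 -1 0 0;0 0 0 0"}}

```text
time: 7.95
tcp_pos: [0.6158, -0.0696, 0.0423]
ee_rot: [[-0.161, -0.987, 0.0], [-0.987, 0.161, -0.0], [-0.0, -0.0, -1.0]]
wrist_force: [-3.8, 2.3, 1.3]
gripper_width: 0.0854
```

>>> {"method": "carry_out", "body": {"motion": "0 -1 0 0;0 0 0 0"}}

```text
time: 8.15
tcp_pos: [0.6162, -0.0696, 0.0422]
ee_rot: [[-0.16, -0.987, -0.001], [-0.987, 0.16, 0.0], [0.0, 0.001, -1.0]]
wrist_force: [-5.0, 0.8, 4.9]
gripper_width: 0.0856
```

>>> {"method": "carry_out", "body": {"motion": "0 -1 0 0;0 0 0 0"}}

```text
time: 8.35
tcp_pos: [0.6162, -0.0697, 0.0422]
ee_rot: [[-0.16, -0.987, -0.003], [-0.987, 0.16, 0.0], [0.0, 0.003, -1.0]]
wrist_force: [-9.0, 1.5, 6.6]
gripper_width: 0.0857
```

Contact with the rail is firm: −9 N, and the TCP has stopped. Backing off now.

>>> {"method": "carry_out", "body": {"motion": "0 8 0 0;0 15 0 0;0 10 -20 0;0 0 -40 0;0 0 -30 0;0 0 0 0;0 0 0 0", "gripper": 1}}

```text
time: 9.05
tcp_pos: [0.586, -0.0646, 0.133]
ee_rot: [[-0.161, -0.987, 0.003], [-0.987, 0.161, -0.0], [-0.0, -0.003, -1.0]]
wrist_force: [0.1, -0.3, -0.4]
gripper_width: 0.0853
```

```bash
python3 -c "
from h import *
go(.060,.08,.13);print(np.round(readout.state()['qpos'],2))
s=readout.state();c=cams.read_camera('wrist');cv2.imwrite('pics/w6.png',c['image'][:,:,::-1])"
```

```text
t 9.05 tcp plate [-0.0038 -0.0133] 0.133 xang -99.24 F [ 0.1 -0.3 -0.4] w 0.0853
tool delta mm [-93.6 -63.4   3.3]
[ 0.06  0.55 -0.05  1.79  0.04  0.8  -1.74]
```

View pics/w6.png

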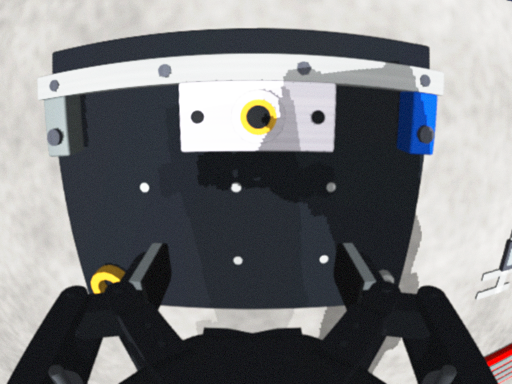

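Run:
```python
from h import *
s=readout.state();c=cams.read_camera("wrist")
for n,uv,z in(("housing top corners",[[180,83],[334,84],[334,153],[182,152]],.07),("insert",[[258,117]],.082),("grey top near",[[50,155],[70,155]],.066),("blue top near",[[406,152],[432,154]],.066),("rail front edge",[[60,97],[435,92]],.062)):
    w=wray(c,s,uv,z);print(n,[P(q).round(4).tolist() for q in w])
```

```text
housing top corners [[0.0866, 0.0354], [0.0859, -0.071], [0.0367, -0.0728], [0.0377, 0.0358]]
insert [[0.0622, -0.018]]
grey top near [[0.0396, 0.1564], [0.0385, 0.1343]]
blue top near [[0.0386, -0.1343], [0.038, -0.1601]]
rail front edge [[0.0869, 0.1423], [0.0886, -0.161]]
```

>>> {"method": "carry_out", "body": {"motion": "0 0 0 -8.5;0 0 0 -8.5;0 0 0 -8.5;0 0 0 -8.5;0 0 0 -8.5;0 0 0 -8.5;0 0 0 -8.5;0 0 0 -8.5;0 0 0 -8.5;0 0 0 -8.5", "gripper": -1}}

```text
time: 10.15
tcp_pos: [0.5845, -0.0644, 0.1309]
ee_rot: [[0.971, -0.24, -0.002], [-0.24, -0.971, 0.001], [-0.002, -0.0, -1.0]]
wrist_force: [1.4, 0.2, 0.3]
gripper_width: 0.0
```

>>> {"method": "carry_out", "body": {"motion": "0 0 0 -5;0 0 0 0;0 0 0 0"}}

```text
time: 10.45
tcp_pos: [0.5847, -0.0646, 0.1313]
ee_rot: [[0.987, -0.163, -0.001], [-0.163, -0.987, 0.001], [-0.001, -0.0, -1.0]]
wrist_force: [-0.2, 0.4, -1.1]
gripper_width: -0.0002
```

```bash
python3 -c "
from h import *
go(.060,.08,.11)"
```

```text
t 10.45 tcp plate [-0.0051 -0.0134] 0.1313 xang -9.4 F [-0.2  0.4 -1.1] w -0.0002
tool delta mm [ 64.5 -93.9  21.3]
```

>>> {"method": "carry_out", "body": {"motion": "16 -24 0 0;16 -24 0 0;16 -24 0 0;16 -22 0 0;0 0 30 0;0 0 30 0;0 0 20 0;0 0 3 0;0 0 0 0;0 0 0 0"}}

```text
time: 11.45
tcp_pos: [0.664, 0.0182, 0.0504]
ee_rot: [[0.987, -0.161, 0.002], [-0.161, -0.987, 0.0], [0.002, -0.001, -1.0]]
wrist_force: [-0.3, -0.3, -0.0]
gripper_width: 0.0002
```

```bash
python3 -c "
from h import *
go(.060,.048,.048)
c=cams.read_camera('side');cv2.imwrite('pics/s7.png',cv2.resize(c['image'][100:290,150:370],None,fx=3,fy=3)[:,:,::-1])"
```

```text
t 11.45 tcp plate [0.0604 0.0808] 0.0504 xang -9.28 F [-0.3 -0.3 -0. ] w 0.0002
tool delta mm [-0.2 32.8  2.4]
```

View pics/s7.png

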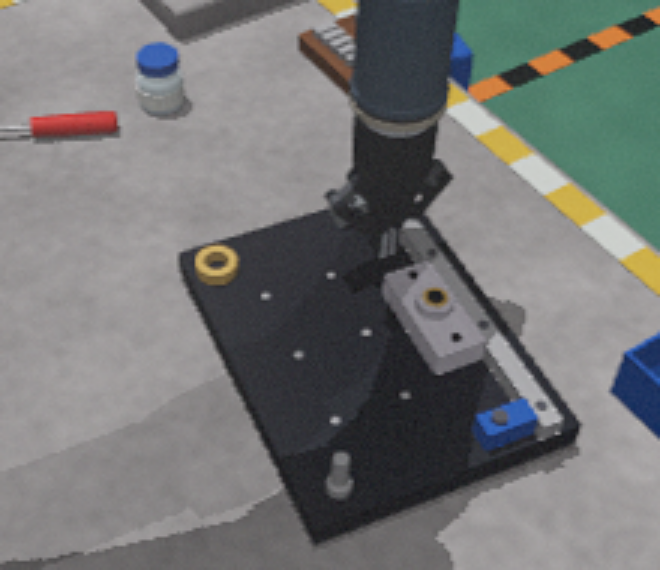

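The side view shows the shut fingers just beyond the housing's grey-stop end, at about (390,245), with the housing flush on the rail. I'll push it along the rail.

>>> {"method": "carry_out", "body": {"motion": "0 10 1 0;0 10 0 0;0 7 0 0;0 6 0 0;0 6 0 0;0 6 0 0;0 6 0 0;0 6 0 0;0 6 0 0;0 0 0 0"}}

```text
time: 12.5
tcp_pos: [0.653, -0.0459, 0.0483]
ee_rot: [[0.987, -0.162, -0.0], [-0.162, -0.987, -0.001], [-0.0, 0.001, -1.0]]
wrist_force: [1.3, 0.7, -0.3]
gripper_width: 0.0001
```

>>> {"method": "carry_out", "body": {"motion": "0 5 0 0;0 5 0 0;0 5 0 0;0 3 0 0;0 3 0 0;0 0 0 0"}}

```text
time: 13.1
tcp_pos: [0.6496, -0.066, 0.0482]
ee_rot: [[0.987, -0.161, -0.0], [-0.161, -0.987, -0.001], [-0.0, 0.001, -1.0]]
wrist_force: [0.0, 0.7, -0.6]
gripper_width: 0.0
```

```bash
python3 -c "
from h import *
go(.060,-.014,.048)
c=cams.read_camera('top');cv2.imwrite('pics/t8.png',cv2.resize(c['image'][130:230,205:335],None,fx=5,fy=5)[:,:,::-1])
c=cams.read_camera('side');cv2.imwrite('pics/s8.png',cv2.resize(c['image'][160:260,240:350],None,fx=5,fy=5)[:,:,::-1])"
```

```text
t 13.1 tcp plate [ 0.0593 -0.0047] 0.0482 xang -9.28 F [ 0.   0.7 -0.6] w 0.0
tool delta mm [0.8 9.3 0.2]
```

View pics/s8.png

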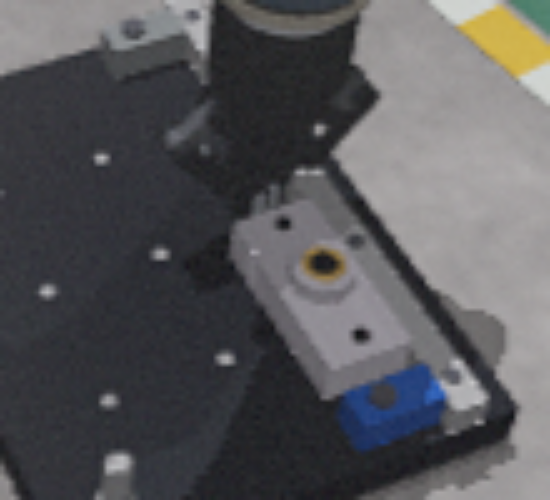

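The housing is still flush on the rail, with a gap of about 10 mm to the blue stop. I'll creep forward until the force rises.

>>> {"method": "carry_out", "body": {"motion": "0 2 0 0;0 2 0 0;0 2 0 0;0 1 0 0;0 0 0 0"}}

```text
time: 13.7
tcp_pos: [0.6486, -0.0724, 0.0482]
ee_rot: [[0.987, -0.161, -0.0], [-0.161, -0.987, -0.0], [-0.0, 0.0, -1.0]]
wrist_force: [-0.0, 0.4, 0.4]
gripper_width: 0.0001
```

>>> {"method": "carry_out", "body": {"motion": "0 1 0 0;0 0 0 0"}}

```text
time: 13.9
tcp_pos: [0.6485, -0.0729, 0.0483]
ee_rot: [[0.987, -0.161, -0.0], [-0.161, -0.987, 0.0], [-0.0, -0.0, -1.0]]
wrist_force: [-0.1, 1.2, -1.6]
gripper_width: -0.0003
```

>>> {"method": "carry_out", "body": {"motion": "0 1 0 0;0 0 0 0"}}

```text
time: 14.1
tcp_pos: [0.6484, -0.0738, 0.0483]
ee_rot: [[0.987, -0.16, -0.0], [-0.16, -0.987, 0.0], [-0.0, -0.0, -1.0]]
wrist_force: [-0.3, 1.5, -1.7]
gripper_width: -0.0006
```

>>> {"method": "carry_out", "body": {"motion": "0 1 0 0;0 0 0 0"}}

```text
time: 14.3
tcp_pos: [0.6482, -0.0749, 0.0483]
ee_rot: [[0.987, -0.161, -0.0], [-0.161, -0.987, 0.0], [-0.0, -0.0, -1.0]]
wrist_force: [0.2, 2.0, -0.7]
gripper_width: 0.0003
```

>>> {"method": "carry_out", "body": {"motion": "0 1 0 0;0 0 0 0"}}

```text
time: 14.5
tcp_pos: [0.648, -0.0759, 0.0483]
ee_rot: [[0.987, -0.161, -0.0], [-0.161, -0.987, -0.0], [-0.0, 0.0, -1.0]]
wrist_force: [-0.6, 2.5, -0.8]
gripper_width: 0.0
```

>>> {"method": "carry_out", "body": {"motion": "0 1 0 0;0 0 0 0"}}

```text
time: 14.7
tcp_pos: [0.6479, -0.077, 0.0483]
ee_rot: [[0.987, -0.161, -0.0], [-0.161, -0.987, -0.0], [-0.0, 0.0, -1.0]]
wrist_force: [0.2, 2.2, -0.0]
gripper_width: -0.0002
```

>>> {"method": "carry_out", "body": {"motion": "0 1 0 0;0 0 0 0"}}

```text
time: 14.9
tcp_pos: [0.6477, -0.0777, 0.0483]
ee_rot: [[0.987, -0.16, -0.0], [-0.16, -0.987, 0.0], [-0.0, -0.0, -1.0]]
wrist_force: [-0.8, 2.6, 0.6]
gripper_width: -0.0
```

>>> {"method": "carry_out", "body": {"motion": "0 1 0 0;0 0 0 0"}}

```text
time: 15.1
tcp_pos: [0.6477, -0.0777, 0.0483]
ee_rot: [[0.987, -0.16, 0.0], [-0.16, -0.987, 0.001], [0.0, -0.001, -1.0]]
wrist_force: [0.1, 5.1, -1.4]
gripper_width: -0.0001
```

>>> {"method": "carry_out", "body": {"motion": "0 1 0 0;0 0 0 0"}}

```text
time: 15.3
tcp_pos: [0.6477, -0.0777, 0.0483]
ee_rot: [[0.987, -0.159, 0.001], [-0.159, -0.987, 0.002], [0.0, -0.002, -1.0]]
wrist_force: [0.5, 8.1, -1.8]
gripper_width: -0.0001
```

It stopped at the stop, with force rising to 8 N and no further travel. I'll back off, lift, and turn so the wrist camera can check.

>>> {"method": "carry_out", "body": {"motion": "0 -5 0 0;0 -15 0 0;0 -15 0 0;0 0 -40 0;0 0 -40 0;-30 0 0 0;-30 0 0 0;-20 20 0 0;0 20 0 0;0 20 0 0"}}

```text
time: 16.3
tcp_pos: [0.5642, -0.0909, 0.1289]
ee_rot: [[0.987, -0.159, 0.001], [-0.159, -0.987, -0.0], [0.001, 0.0, -1.0]]
wrist_force: [0.6, -0.5, -0.1]
gripper_width: 0.0
```

>>> {"method": "carry_out", "body": {"motion": "0 0 0 8.5;0 0 0 8.5;0 0 0 8.5;0 0 0 8.5;0 0 0 8.5;0 0 0 8.5;0 0 0 8.5;0 0 0 8.5;0 0 0 8.5;0 0 0 8.5"}}

```text
time: 17.3
tcp_pos: [0.5649, -0.0902, 0.1285]
ee_rot: [[-0.079, -0.997, 0.0], [-0.997, 0.079, 0.0], [-0.0, -0.0, -1.0]]
wrist_force: [-0.3, 0.0, 0.5]
gripper_width: -0.0004
```

>>> {"method": "carry_out", "body": {"motion": "0 0 0 5;0 0 0 0;0 0 0 0"}}

```text
time: 17.6
tcp_pos: [0.5647, -0.0906, 0.1284]
ee_rot: [[-0.157, -0.988, 0.0], [-0.988, 0.157, -0.0], [-0.0, -0.0, -1.0]]
wrist_force: [-0.4, -0.4, -0.1]
gripper_width: 0.0001
```

```bash
python3 -c "
from h import *
go(-.02,-.083,.13)
c=cams.read_camera('wrist');cv2.imwrite('pics/w9.png',c['image'][:,:,::-1])
c=cams.read_camera('side');cv2.imwrite('pics/s9.png',cv2.resize(c['image'][160:270,230:350],None,fx=5,fy=5)[:,:,::-1])"
```

```text
t 17.6 tcp plate [-0.0207 -0.0423] 0.1284 xang -99.01 F [-0.4 -0.4 -0.1] w 0.0001
tool delta mm [40.7 -0.7 -1.6]
```

View pics/w9.png

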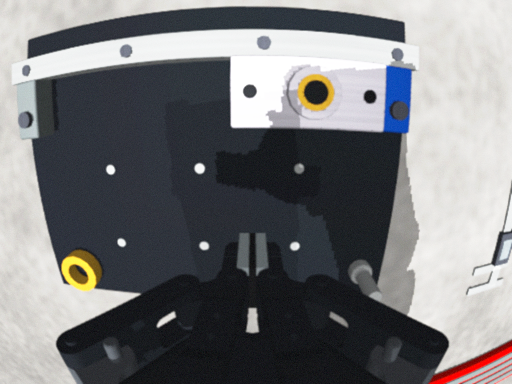

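View pics/s9.png

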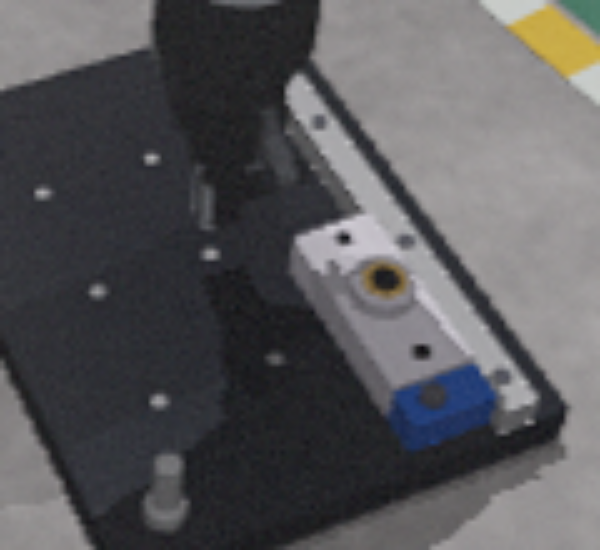

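Run:
```python
from h import *
s=readout.state();c=cams.read_camera("wrist");im=c["image"]
cv2.imwrite("pics/w9z.png",cv2.resize(im[40:150,220:420],None,fx=4,fy=4,interpolation=cv2.INTER_CUBIC)[:,:,::-1])
for n,uv,z in(("housing near top edge",[[231,128],[384,132]],.07),("insert",[[316,92]],.082),("holes",[[249.5,91],[369.5,97]],.07),("blue top",[[386,66],[410,66],[409,133],[386,132]],.066),("rail front edge",[[70,75],[225,58]],.062)):
    w=wray(c,s,uv,z);print(n,[P(q).round(4).tolist() for q in w])
```

```text
housing near top edge [[0.038, -0.0292], [0.0379, -0.1387]]
insert [[0.063, -0.084]]
holes [[0.0631, -0.0417], [0.0623, -0.1257]]
blue top [[0.0866, -0.1401], [0.0893, -0.1607], [0.0381, -0.1626], [0.0377, -0.1423]]
rail front edge [[0.0864, 0.0993], [0.087, -0.0248]]
```

View pics/w9z.png

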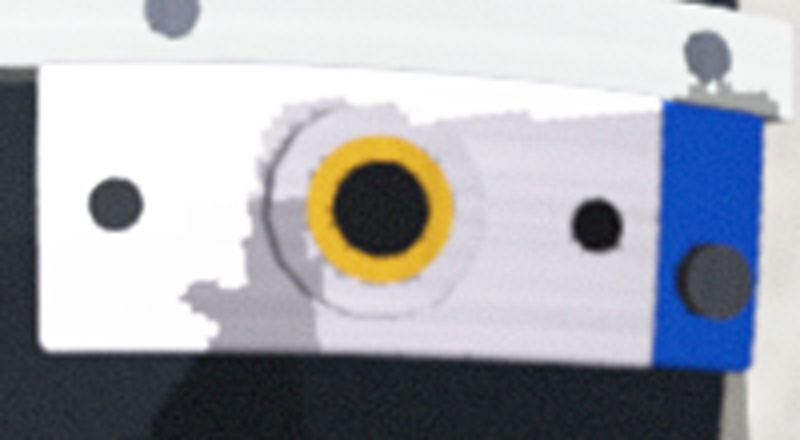

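It measures as seated: the housing's near edge is in line with the stop's, and the centre is about 25 mm from the rail. I'll add one light press against the rail with both fingers to confirm.

>>> {"method": "carry_out", "body": {"motion": "20 0 0 0.25;20 0 0 0;0 0 20 0;0 0 30 0;0 0 25 0;0 0 7 0;0 -12 0 0;0 -12 0 0;0 -8 0 0;0 0 0 0", "gripper": 0.18}}

```text
time: 18.75
tcp_pos: [0.5908, -0.1365, 0.0469]
ee_rot: [[-0.164, -0.986, 0.002], [-0.986, 0.164, -0.0], [-0.0, -0.002, -1.0]]
wrist_force: [-0.0, 0.7, 0.1]
gripper_width: 0.0503
```

>>> {"method": "carry_out", "body": {"motion": "0 -4 0 0;0 -4 0 0;0 -4 0 0;0 0 0 0"}}

```text
time: 19.15
tcp_pos: [0.6019, -0.1384, 0.0464]
ee_rot: [[-0.165, -0.986, 0.0], [-0.986, 0.165, 0.0], [-0.0, -0.0, -1.0]]
wrist_force: [-0.6, -1.4, -0.4]
gripper_width: 0.05
```

```bash
python3 -c "
from h import *
go(.0268,-.083,.046)"
```

```text
t 19.15 tcp plate [ 0.0234 -0.0836] 0.0464 xang -99.48 F [-0.6 -1.4 -0.4] w 0.05
tool delta mm [-0.7 -3.4  0.4]
```

>>> {"method": "carry_out", "body": {"motion": "0 -1 0 0;0 -1 0 0;0 0 0 0"}}

```text
time: 19.45
tcp_pos: [0.6033, -0.1387, 0.0463]
ee_rot: [[-0.165, -0.986, -0.0], [-0.986, 0.165, 0.0], [0.0, 0.0, -1.0]]
wrist_force: [-0.9, 0.1, 0.0]
gripper_width: 0.0505
```

>>> {"method": "carry_out", "body": {"motion": "0 -1 0 0;0 0 0 0"}}

```text
time: 19.65
tcp_pos: [0.6044, -0.1388, 0.0463]
ee_rot: [[-0.165, -0.986, 0.0], [-0.986, 0.165, 0.0], [-0.0, -0.0, -1.0]]
wrist_force: [-0.4, -0.6, 1.1]
gripper_width: 0.0506
```

>>> {"method": "carry_out", "body": {"motion": "0 -1 0 0;0 0 0 0"}}

```text
time: 19.85
tcp_pos: [0.6049, -0.1389, 0.0462]
ee_rot: [[-0.165, -0.986, -0.001], [-0.986, 0.165, 0.0], [0.0, 0.001, -1.0]]
wrist_force: [-2.2, 0.2, 1.7]
gripper_width: 0.0504
```

>>> {"method": "carry_out", "body": {"motion": "0 -1 0 0;0 0 0 0"}}

```text
time: 20.05
tcp_pos: [0.6049, -0.1389, 0.0461]
ee_rot: [[-0.165, -0.986, -0.003], [-0.986, 0.165, 0.0], [0.0, 0.003, -1.0]]
wrist_force: [-5.7, 1.0, 3.6]
gripper_width: 0.05
```

It stopped immediately, at the same depth as the first rail contact, so the housing is seated. Retreating.

>>> {"method": "carry_out", "body": {"motion": "0 4 0 0;0 15 0 0;0 15 0 0;0 10 -20 0;0 0 -40 0;0 0 -30 0;0 0 0 0;0 0 0 0;0 0 0 0"}}

```text
time: 20.95
tcp_pos: [0.5624, -0.1318, 0.1355]
ee_rot: [[-0.165, -0.986, -0.001], [-0.986, 0.165, 0.0], [-0.0, 0.001, -1.0]]
wrist_force: [0.2, -0.2, -0.4]
gripper_width: 0.0503
```

```bash
python3 -c "
from h import *
go(0,-.083,.13)
for n in('wrist','top'):
  c=cams.read_camera(n);cv2.imwrite(f'pics/{n}10.png',c['image'][:,:,::-1])"
```

```text
t 20.95 tcp plate [-0.0165 -0.0833] 0.1355 xang -99.48 F [ 0.2 -0.2 -0.4] w 0.0503
tool delta mm [ -0.5 -16.5   5.5]
```

View pics/wrist10.png

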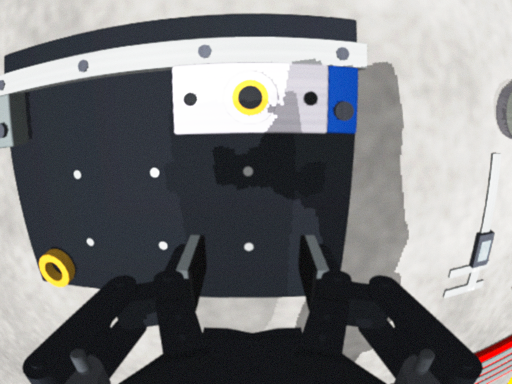

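View pics/top10.png

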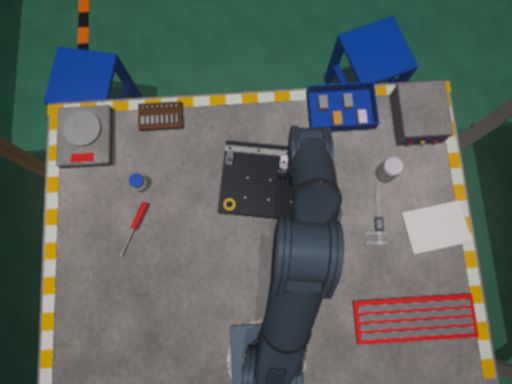

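The housing (173–328, 66–134) is flush on the rail and against the blue stop, and the fingers are clear. The ring and the bench items are where they were. The pin is hidden in this view, but nothing went near it. Handing in.

```bash
python3 -c "
from bench import ctrl
print(ctrl.hand_in())"
```

```text
the job is handed in; nothing more can be done
None
```

I pushed the housing flush against the rail with two open fingers, then slid it along the rail to the blue stop with the fingers shut. After that I gave it one more light press against the rail, backed the fingers off and handed the job in at about 21 s of the 58 s allowed.

- **Rail:** the two rail presses stopped at the same depth, within about 0.5 mm, at 6–9 N. The wrist camera put the housing's centre about 25 mm from the rail's face and its long side parallel to it within 0.01 rad.
- **Blue stop:** the end push stopped dead at 8 N. In the final wrist picture the housing's end touches the stop with no visible gap.
- **Fingers:** they are clear of the housing, and the wrist force reads about zero.
- **Bystanders:** the ring gauge, screwdriver, caliper, jar and can look unmoved. The pin gauge was hidden in the last pictures, but it stood in place after the end push. The fingers stayed more than 50 mm from it after that.
- **Disagreement between checks:** wrist-camera positions along the plate's x read about 2–3 mm farther out than the fixed cameras. I therefore judged the fit by relative distances and the contact forces.

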